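# Show the dumbbell die's cutting edge to the inspection camera

## Robot

A 7-joint arm with a two-finger parallel gripper is mounted at the origin on a cart in front of the work surface, level with it; the furniture and walls round the work are solid. World frame = base frame: x ahead of the robot, y to its left, z up, the work surface at z = 0. Lengths are in mm, angles in rad, forces in N, time in s.
With the tool pointing down it reaches from about 425 to 875 mm from the base axis. Payload 4.7 kg.
Tool frame: the origin (TCP) lies on the centre line of the jaws, within the pads' length; the fingertips stand 8 mm ahead of it and the grasp point (between the pads) lies 11 mm behind it; z points along the fingers, y is the line along which they close (so a half turn about z gives the same grasp; the last joint's range is limited). The gripper opens to 85 mm and grips with 20 to 120 N. Pads are 22 mm wide; open, the fingers measure 114 mm over their backs; the gripper's body (76 mm by 85 mm) begins 54 mm behind the grasp point. The pads swing forward as they close: fully open they stand 13 mm farther back than shut.
Start: joints at [-1.149, 0.321, -0.07, 1.45, 0.023, 1.371, -0.057], TCP at [257.811, 596.705, 239.349] pointing down, gripper open.
Joint ranges: [-2.86, 2.86], [-0.3, 2.09], [-1.38, 1.24], [0.06, 2.45], [-1.56, 4.7], [0.09, 2.05], [-2.69, 2.69]. Speed limits (rad/s): [2.57, 2.57, 3.14, 3.14, 3.14, 3.14, 3.14].

## Interface

Orientations are given as a unit quaternion [w, x, y, z].
In Python, from station import arm, camrig, workorder, get_state gives the robot as it stands (arm), with the cameras (camrig), the readings as plain functions and the job (workorder).
- The arm moves only by the shell command python3 drive.py 'ROWS' [FORCE]. ROWS is rows parted by semicolons, their numbers by spaces, 1 to 8 of them, each of 7 numbers: dx, dy, dz in mm, then a rotation vector rx, ry, rz in rad, then the opening from 0.0 (shut) to 1.0 (fully open); each row is the pose to reach, as a shift and turn from the pose commanded when the command began, along the tool's axes at that moment; what a row does not reach only later rows make up. A row lasts 1/10 s, in which the tool goes at most 50 mm and 0.15 rad, less where a joint would pass 70% of its speed; a pose out of reach is approached as far as the arm can. The fingers move at their own pace and stop on an object; FORCE is the grip in N (left out, the last holds). Time passes only in rows, so rows that do not move let the fingers close. It prints the time, the measured TCP pose, the force, the opening and the grip force at its end.
- get_state(): the state, without advancing time (a new reading comes with each control period).
- camrig.snapshot(name): name is "side" or "top"; returns a dict with "pixels" (420x560x3 uint8, red, green, blue), "K" (3x3 intrinsics, pixels), "rvec" (rotation vector, rad) and "tvec" (3), from world to camera coordinates, as OpenCV has them. Camera axes: x right, y down, z forward; pixel columns grow to the right and rows downward; lengths in mm; the calibration is good to about 2 mm. A picture is of the moment at which its call begins. There is no depth.
- workorder.finish_job(): hands the job in; it is judged then, once.
The state is a dict: "clock": time; "joints": joint angles; "qvel": joint speeds; "tau": joint torques, N m; "tcp_pos": TCP position; "ee_rot": TCP orientation; "contact_force": force on the tool from outside, world axes, zero at the start; "torque": the same for the moment, N m; "width": opening from 0.0 (shut) to 1.0 (fully open); "grip_force": force on a finger pad.
Only numpy, scipy, OpenCV 4.12 (cv2) and the standard library are available. Lean on these libraries where they do the work, as an engineer would, in place of code of your own. Each camera call takes 0.05 s, during which the arm holds its last target. There are 200 camera calls.

## Task

Before specimens are cut, the edge of the dumbbell die must be checked for nicks: pull the drawer of the small die cabinet all the way out to its stop, lift out the dumbbell die (the block with the round boss on top, not its neighbour with the bar) and hold it up in front of the inspection camera. Its bladed underside must squarely face the lens, centred on the lens axis with the cutting edge at the camera's focus 110 mm in front of the lens, and its long side must be level, across the picture. Finish holding it still in the air there, touching nothing but the gripper, with the drawer left pulled out; do not lift the other die, knock the camera or push the dial gauge on the bench aside.

Things in the scene. Friction and masses are not known exactly. Their poses are not given: they have to be found in the camera images.
- die_drawer (a joint): Pull-out of the drawer in m: 0 is shut, 0.145 is fully out at its stop; starts shut. It slides towards the cabinet's front (-x of die_cabinet) against about 2 N and stays where it is left. Open, the whole of both dies lies clear of the cabinet's top.
- drawer_handle (a point): Middle of the drawer's bar handle: round metal bar 11 mm thick, 110 mm long, level along this frame's y, its axis 35 mm in front of the drawer's face and 52 mm above the bench, on two thin posts near its ends. Frame axes are the cabinet's and it moves with the drawer. The cabinet's top is 85 mm above the bench; a caliper lies on it.
- die_cabinet: Fixed grey steel bench-top cabinet, 200 (x, deep) x 250 (y) x 85 mm high with one drawer, on the right of the bench. Origin: centre of its underside. Its front is its -x side. In the drawer, black saddles 104 mm apart carry each die by its two ends; between them the die's long sides are free and the drawer's floor is 14 mm below the block.
- dumbbell_die: Dumbbell die, loose, about 0.36 kg: plain steel block 36 (x) x 118 (y) x 18 mm (z) with a round boss (about 16 mm dia., to z = 30 mm) on top; below it a dumbbell-shaped blade 88 x 22 mm, 8 mm deep (z = 0 to -8 mm). Origin: centre of the block's underside, z up. Lies with y along the drawer's pull, in the left or right saddle, 34 mm above the bench. Grip across the 36 mm.
- cutting_edge (a point): Centre of the dumbbell die's cutting edge, 8 mm below the block's underside; axes as the die's (y along its length, z towards the boss).
- die_boss (a point): Top of the dumbbell die's round boss, 30 mm above the block's underside.
- strip_die: The other die, in the other saddle, loose, leave it: a plain metal block of the same 36 x 118 x 18 mm, but with a straight bar 56 x 12 x 12 mm on top in place of the round boss. Origin: centre of the block's underside.
- camera_stand: Fixed stand of the inspection camera, on the left behind the keyboard: dark base 100 x 125 x 12 mm, post 15 mm dia. to 197 mm high at its +y side. Origin: centre of the base's underside (6 mm off in y); its -x side faces the robot. The camera is clamped to the post at a height that differs from day to day.
- lens (a point): Centre of the camera's lens, in the middle of a round ring light 66 mm across. The optical axis is this frame's z and points out of the lens, up at 55 degrees from level towards the stand's -x side; y is level, across the picture. The camera's box behind it is 42 x 42 x 50 mm.
- focus (a point): The camera's focus: point in the air on the optical axis 110 mm in front of lens, same axes (z away from the lens, y level). The cutting edge's centre belongs here, die y along this y (either way round), boss away from the lens.
- thickness_gauge: Dial thickness gauge, 95 x 69 x 22 mm, loose on the bench at the left end of the keyboard; bystander. Origin: centre of its underside.

How it is judged:
By the outcome, as a careful person would: the job done as asked, in the order asked, and still so for the second after the job is handed in, while the arm keeps its last pose, push and grip.
It also fails if it takes over 54 s, if anything falls off the work surface, if the arm or the gripper's body presses on something with over 40 N, if the wrist force passes 120 N, or if a joint passes its speed limit or range.

## Working session

There is one attempt and no reset: what is moved stays moved. The work goes in short steps, Python scripts to look and compute and a shell command to move; the robot and the scene stay as the last step left them, time stands still between calls to the robot, and variables do not carry over. Pictures are saved under pics/ and viewed, at most 10 in all, crops included, and the job is handed in when it is done.

```bash
ls; mkdir -p pics
python3 - <<'E'
from station import arm, camrig, workorder, get_state
import cv2,numpy as np,pickle
s=get_state();print({k:np.round(v,3).tolist() for k,v in s.items()})
for n in("side","top"):
    d=camrig.snapshot(n);pickle.dump(d,open(f"pics/{n}0.pkl","wb"));cv2.imwrite(f"pics/{n}0.png",d["pixels"][:,:,::-1])
    R=cv2.Rodrigues(np.array(d["rvec"],float))[0];print(n,d["K"],-R.T@np.array(d["tvec"]).ravel(),R[2])
E
```

```text
drive.py
pics
station.py
{'clock': 0.0, 'joints': [-1.149, 0.322, -0.07, 1.452, 0.023, 1.371, -0.057], 'qvel': [-0.0, 0.001, -0.0, -0.0, 0.001, 0.001, -0.001], 'tau': [-0.001, -49.359, -0.383, -31.432, 0.013, 0.012, 0.0], 'tcp_pos': [257.615, 596.18, 238.182], 'ee_rot': [-0.0, 0.202, 0.979, -0.001], 'contact_force': [1.097, 0.368, -0.053], 'torque': [-0.048, 0.023, 0.054], 'grip_force': 0.0, 'width': 1.0}
side [[543.21717139   0.         277.26055096]
 [  0.         543.21717139 211.96568723]
 [  0.           0.           1.        ]] [ 219.54219211 1331.00885391 1128.81628667] [ 0.25225297 -0.74990484 -0.61156452]
top [[499.27029185   0.         281.74680364]
 [  0.         499.27029185 199.69076682]
 [  0.           0.           1.        ]] [ 430.72928026   98.67587869 1595.96529681] [ 0.13409571 -0.00976807 -0.99092024]
```

View pics/side0.png

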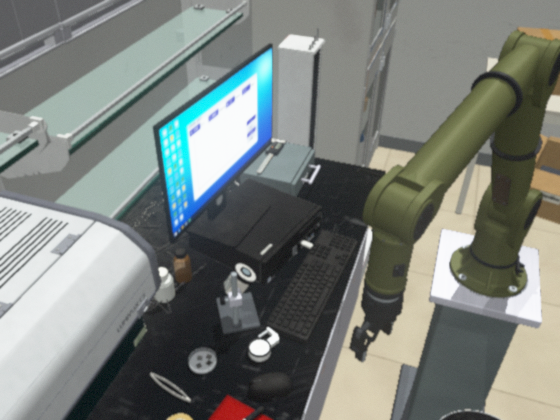

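View pics/top0.png

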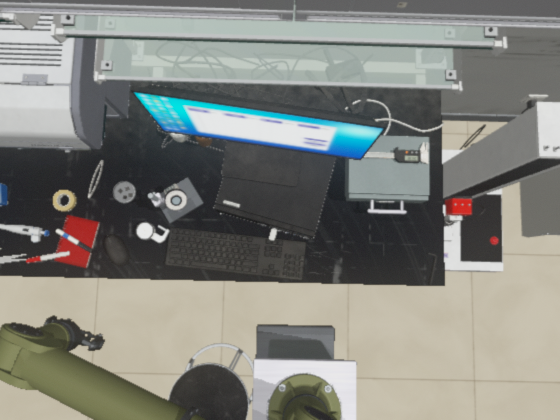

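The side view shows the cabinet at about (290,165) with its handle at (312,175), and the camera stand at (238,300). In the top view the cabinet is at (388,168), its handle at (388,208), the ring light at (176,200) and the gauge at (150,232).

```bash
cat > h.py <<'E'
import numpy as np,cv2,pickle
from scipy.spatial.transform import Rotation as Rn
def cam(d):
    R=cv2.Rodrigues(np.array(d["rvec"],float))[0];t=np.array(d["tvec"],float).ravel();return np.array(d["K"]),R,t
def ray(d,uv):
    K,R,t=cam(d);v=R.T@np.linalg.solve(K,[uv[0],uv[1],1.]);return -R.T@t,v/np.linalg.norm(v)
def onz(d,uv,z):
    c,v=ray(d,uv);return c+v*(z-c[2])/v[2]
def tri(d1,u1,d2,u2):
    a,v=ray(d1,u1);b,w=ray(d2,u2);s=np.linalg.lstsq(np.c_[v,-w],b-a,rcond=None)[0]
    p,q=a+s[0]*v,b+s[1]*w;return (p+q)/2,np.linalg.norm(p-q)
def proj(d,P):
    K,R,t=cam(d);x=K@(R@np.array(P,float)+t);return x[:2]/x[2]
def load(n):return pickle.load(open(f"pics/{n}.pkl","rb"))
def snap(n,tag):
    from station import arm, camrig, workorder, get_state
    d=camrig.snapshot(n);pickle.dump(d,open(f"pics/{n}{tag}.pkl","wb"));return d
def crop(d,x,y,w,h,f):
    return cv2.resize(d["pixels"][y:y+h,x:x+w,::-1],None,fx=f,fy=f,interpolation=cv2.INTER_CUBIC)
def tool(s,p_target,R_target=None):
    "shift and rotvec in tool axes from state s"
    w,x,y,z=s["ee_rot"];R=Rn.from_quat([x,y,z,w])
    d=R.inv().apply(np.array(p_target)-s["tcp_pos"])
    return d,(None if R_target is None else (R.inv()*Rn.from_matrix(R_target)).as_rotvec())
E
python3 - <<'E'
from h import *
t=load("top0");s=load("side0")
a=np.hstack([crop(t,340,125,100,95,4),crop(s,240,130,100,95,4)])
b=np.hstack([crop(t,130,165,100,55+40,4)[:,:],crop(s,195,250,100,95,4)])
cv2.imwrite("pics/c1.png",cv2.resize(np.vstack([a,b])[:,:],(800,600) if 0 else None,fx=.78,fy=.78))
E
```

```text
(no output)
```

View pics/c1.png

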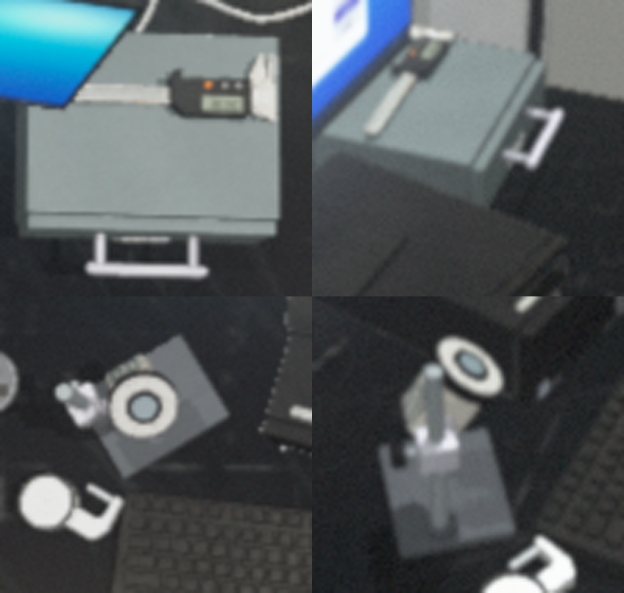

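The zoomed crops show the handle bar clearly in both views, and the lens ring and base corners of the stand. The stand's long edge runs at about 32° in the top view.

Run:
```python
from h import *
t=load("top0");s=load("side0")
def px(x,y,o):  # c1 crop coords -> image
    X,Y=x/3.12,y/3.12
    return (o[0]+X-o[2],o[1]+Y-o[3])
# bright low-sat masks
def comps(d,x,y,w,h,th):
    p=d["pixels"][y:y+h,x:x+w].astype(int);m=((p.min(2)>th)).astype(np.uint8)
    n,l,st,c=cv2.connectedComponentsWithStats(m)
    out=[]
    for i in range(1,n):
        if st[i,4]>15:
            cn=cv2.findContours((l==i).astype(np.uint8),cv2.RETR_EXTERNAL,cv2.CHAIN_APPROX_NONE)[0][0].reshape(-1,2)+[x,y]
            e=cv2.fitEllipse(cn.astype(np.float32)) if len(cn)>5 else None
            out.append((st[i].tolist(),np.round(c[i]+[x,y],1),np.round(np.array([*e[0],*e[1],e[2]]),1)))
    return out
print("ring top");[print(o) for o in comps(t,155,180,40,40,170)]
print("ring side");[print(o) for o in comps(s,230,258,35,30,150)]
print("handle top");[print(o) for o in comps(t,362,203,50,14,150)]
print("handle side");[print(o) for o in comps(s,300,160,25,27,150)]
T=(340,125,0,0);S=(240,130,100,0)
for n,a,b in(("hL",(90,268),(533,160)),("hR",(207,271),(558,114))):
    print(n,tri(t,px(*a,T),s,px(*b,S)),onz(t,px(*a,T),52))
for n,a in(("FL",(25,212)),("FR",(280,219)),("BR",(280,37))):print("cabtop",n,onz(t,px(*a,T),85))
T2=(130,165,0,95);S2=(195,250,100,95)
b=[onz(t,px(*a,T2),12) for a in((180,337),(228,413),(125,478))]
print("base",b,[np.linalg.norm(b[1]-b[0]),np.linalg.norm(b[2]-b[1])])
b2=[onz(s,px(*a,S2),12) for a in((380,447),(487,430),(517,532),(402,557))]
print("base side",b2)
print("lens",tri(t,px(145,406.5,T2),s,px(472,364,S2)))
```

```text
ring top
([11, 11, 20, 19, 201], array([175.5, 199.7]), array([175.5, 199.8,  18.2,  19.7,  79.2]))
([0, 13, 6, 6, 21], array([157.9, 195.3]), array([157.7, 195.2,   3.4,   6.5, 135.6]))
([0, 20, 6, 6, 20], array([157. , 202.6]), array([157. , 202.3,   3.9,   6.1,  45.5]))
ring side
([6, 6, 20, 17, 150], array([245.2, 272.2]), array([245.3, 272. ,  11.2,  22.5, 128. ]))
handle top
([6, 0, 38, 11, 151], array([386.1, 209.9]), array([386.7, 207.3,  10.8,  38.3,  91.2]))
handle side
([2, 5, 18, 18, 88], array([312.5, 173.8]), array([310.6, 173.1,  10.7,  19.5,  37.2]))
hL (array([ 609.70687814, -188.01499738,   57.44390882]), np.float64(1.4344946237623506)) [ 611.05033636 -188.89889692   52.        ]
hR (array([ 612.30301448, -307.95440882,   44.76477394]), np.float64(1.2068153262126289)) [ 610.86357347 -306.16360818   52.        ]
cabtop FL [ 661.01152815 -118.80542331   85.        ]
cabtop FR [ 660.23683203 -370.10826862   85.        ]
cabtop BR [ 844.19541439 -373.25521885   85.        ]
base [array([707.94774781, 386.74954964,  12.        ]), array([630.30263572, 333.98554514,  12.        ]), array([561.16733894, 435.55701859,  12.        ])] [np.float64(93.87653381876672), np.float64(122.86762584213675)]
base side [array([709.30767336, 390.44353139,  12.        ]), array([627.17874061, 338.63994266,  12.        ]), array([560.11148081, 440.44233301,  12.        ]), array([640.92486654, 498.06470575,  12.        ])]
lens (array([617.51583768, 391.89660107, 145.85477479]), np.float64(0.33665843265858475))
```

```bash
python3 drive.py '-341 -180 0 0 0 0.65 0.6;-341 -180 0 0 0 0.65 0.6;-341 -180 0 0 0 0.65 0.6;-341 -180 0 0 0 0.65 0.6;-341 -180 0 0 0 0.65 0.6;-341 -180 0 0 0 0.65 0.6;-341 -180 0 0 0 0.65 0.6;-341 -180 0 0 0 0.65 0.6'
cat >> h.py <<'E'
def plan(p,R=None):
    from station import arm, camrig, workorder, get_state
    s=get_state();d,r=tool(s,p,R);print("pos",np.round(s["tcp_pos"],1),"j",np.round(s["joints"],2),"d",np.round(d,1),"rv",None if r is None else np.round(r,3),"rows",np.linalg.norm(d)/50,"w",np.round(s["width"],2),"F",np.round(s["contact_force"],1))
def down(yx,yy):
    y=np.array([yx,yy,0.]);y/=np.linalg.norm(y);z=np.array([0,0,-1.]);return np.c_[np.cross(y,z),y,z]
E
python3 - <<'E'
from h import *
t=load("top0");s=load("side0")
print("lens",tri(t,(175.5,199.8),s,(245.3,272.0)))
# handle centre: brightest row along bar in top, shaft line
p=t["pixels"].min(2)
for c in range(372,404,5): print(c,p[203:214,c])
plan([611,-248,140],down(1,0))
E
```

```text
clock: 0.9
tcp_pos: [501.5, 292.2, 239.1]
ee_rot: [0.001, 0.506, 0.862, -0.0]
contact_force: [-0.2, -0.1, -1.0]
width: 0.594
grip_force: 0.0
lens (array([618.93942941, 394.68397256, 146.67981022]), np.float64(0.008175949680829677))
372 [216 216 215 214 212 210 203 214 210 163  89]
377 [ 41  41  38  36  36  60 140 203 214 175  98]
382 [ 52  39  44  46  47  56 116 198 217 197 123]
387 [ 48  32  35  36  35  38  95 194 221 203 129]
392 [ 59  42  39  39  38  40  89 191 220 205 135]
397 [ 42  43  42  39  38  39  86 188 217 208 144]
402 [187 188 188 187 187 187 187 195 214 209 161]
pos [501.5 292.2 239.1] j [-0.78  0.17  0.23  1.64 -0.04  1.34 -0.03] d [-524.9 -167.8   99.9] rv [0.    0.001 0.509] rows 11.200986020701706 w 0.59 F [-0.2 -0.1 -1. ]
```

```bash
python3 drive.py '-380 -120 0 0 0 0.509 0.45;-380 -120 0 0 0 0.509 0.45;-380 -120 0 0 0 0.509 0.45;-380 -120 0 0 0 0.509 0.45;-380 -120 0 0 0 0.509 0.45;-380 -120 0 0 0 0.509 0.45;-380 -120 0 0 0 0.509 0.45;-380 -120 0 0 0 0.509 0.45'
python3 - <<'E'
from h import *
t=load("top0");s=load("side0")
for uv in((372,211.0),(382,211.1),(397,211.35)):print(onz(t,uv,52))
p=t["pixels"].min(2);print(p[211,362:374],p[211,398:412])
# handle in side view: tri centre
for z in(50,52,54):print(z,proj(s,[611,-193,z]),proj(s,[611,-248,z]),proj(s,[611,-303,z]))
q=s["pixels"].min(2)
for r in range(164,186):print(r,q[r,298:326])
plan([611,-248,140],down(1,0))
E
```

```text
clock: 1.7
tcp_pos: [581.3, -95.8, 239.2]
ee_rot: [-0.0, 0.706, 0.709, 0.0]
contact_force: [0.6, 0.4, -0.5]
width: 0.448
grip_force: 0.0
[ 610.96654892 -198.75455862   52.        ]
[ 611.40773386 -230.01433334   52.        ]
[ 611.75585994 -276.92884821   52.        ]
[ 32  33  33  30  39 100 176 202 208 209 210 210] [217 215 213 214 214 209 205 196 135  62  43  41  43  44]
50 [310.56939177 182.17666119] [314.91105246 173.97582156] [319.07218581 166.11597489]
52 [310.59824478 181.70517154] [314.94202784 173.50918192] [319.1050839  165.65419384]
54 [310.62713495 181.23307449] [314.97304228 173.04195392] [319.1380226  165.19184267]
164 [143 138 135 119 108 125 136 134 117  95  95 109 109 114 108  98  83  62
  57  73  94  96  66  46  42  43  46  43]
165 [139 138 126 113 124 133 136 127 102  86 100 132 149 170 171 157 136 111
 111 142 176 165 110  54  48  40  47  46]
166 [139 131 114 119 130 139 129 111  83  82  95 120 148 176 182 177 166 163
 176 202 222 199 126  64  43  45  42  45]
167 [133 119 113 127 138 141 123  97  76  73  81  96 115 132 137 140 150 166
 198 225 227 188 115  57  45
[... 1568 characters left out ...]
8  73  80  84 105 119 121 124 130 135 157 194 220 209 155  85  47  42
  44  40  43  37  39  42  40  41  44  42]
182 [ 74  76  75  78  91 102  83  70  73  85 124 170 189 170 113  60  39  38
  43  43  41  41  43  39  42  42  45  41]
183 [ 74  76  72  75  80  84  56  40  43  52  86 126 136 116  72  42  33  34
  41  41  41  41  40  35  40  43  44  46]
184 [73 75 74 69 69 62 43 42 38 40 55 75 82 67 42 39 35 39 38 38 41 37 37 40
 37 42 37 40]
185 [71 73 72 69 58 41 45 41 43 39 45 46 45 42 38 35 35 38 41 37 34 37 37 37
 39 41 37 39]
pos [581.3 -95.8 239.2] j [-0.37  0.21  0.56  1.63 -0.11  1.34  0.22] d [-152.3   29.1   99.1] rv [-0.    -0.     0.004] rows 3.68111536401342 w 0.45 F [ 0.6  0.4 -0.5]
```

```bash
python3 drive.py '-150 29.5 60 0 0 0.004 0.32;-150 29.5 60 0 0 0.004 0.32;-150 29.5 60 0 0 0.004 0.32;-150 29.5 60 0 0 0.004 0.32;-150 29.5 110 0 0 0.004 0.32;-150 29.5 150 0 0 0.004 0.32;-150 29.5 150 0 0 0.004 0.32'
python3 - <<'E'
from h import *
plan([611,-246,41],down(1,0))
t=snap("top",1);s=snap("side",1)
cv2.imwrite("pics/c2.png",np.hstack([crop(t,340,140,80,100,5),crop(s,270,110,80,100,5)]))
E
```

```text
clock: 2.4
tcp_pos: [607.2, -240.8, 82.8]
ee_rot: [-0.006, 0.707, 0.707, -0.003]
contact_force: [-0.5, 0.5, 0.0]
width: 0.32
grip_force: 0.0
pos [ 607.2 -240.8   82.8] j [-0.11  0.5   0.58  1.62 -0.3   1.12  0.55] d [-5.4  4.2 41.7] rv [-0.012 -0.004  0.   ] rows 0.8450077128060063 w 0.32 F [-0.5  0.5  0. ]
```

View pics/c2.png

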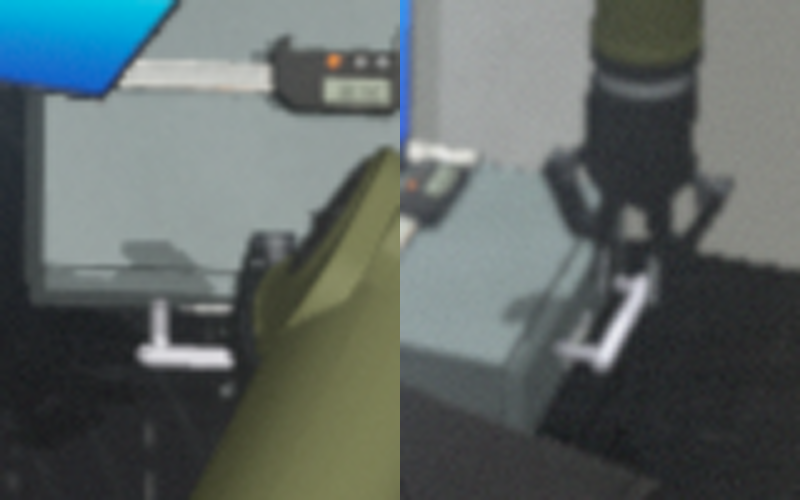

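The gripper straddles the bar: in the side crop its fingers are at about (600,270) and (655,270), either side of it.

```bash
python3 drive.py '0 0 0 0 0 0 0.32'; python3 -c "
from h import *
plan([611,-246,41],down(1,0))"
```

```text
clock: 2.6
tcp_pos: [613.3, -244.0, 92.2]
ee_rot: [0.002, 0.707, 0.707, 0.001]
contact_force: [-0.0, 0.2, -0.4]
width: 0.319
grip_force: 0.0
pos [ 613.3 -244.    92.2] j [-0.11  0.49  0.59  1.61 -0.29  1.12  0.55] d [-1.9 -2.5 51.1] rv [0.004 0.001 0.001] rows 1.0248091492121407 w 0.32 F [-0.   0.2 -0.4]
```

```bash
python3 drive.py '-2 -2.5 20 0.004 0 0 0.32;-2 -2.5 40 0.004 0 0 0.32;-2 -2.5 51 0.004 0 0 0.32;-2 -2.5 51 0.004 0 0 0.32;-2 -2.5 51 0.004 0 0 0;-2 -2.5 51 0.004 0 0 0;-2 -2.5 51 0.004 0 0 0;-2 -2.5 51 0.004 0 0 0' 60; python3 -c "
from h import *
plan([611,-246,41],down(1,0))"
```

```text
clock: 3.4
tcp_pos: [611.9, -246.2, 42.2]
ee_rot: [0.001, 0.707, 0.707, 0.0]
contact_force: [-0.8, 1.4, 8.5]
width: 0.104
grip_force: 58.5
pos [ 611.9 -246.2   42.2] j [-0.09  0.55  0.56  1.65 -0.33  1.04  0.58] d [ 0.2 -0.9  1.2] rv [0.002 0.001 0.   ] rows 0.03094053733692511 w 0.1 F [-0.8  1.4  8.5]
```

```bash
python3 drive.py '0 -15 0 0 0 0 0;0 -35 0 0 0 0 0;0 -55 0 0 0 0 0;0 -75 0 0 0 0 0;0 -95 0 0 0 0 0;0 -115 0 0 0 0 0;0 -130 0 0 0 0 0;0 -140 0 0 0 0 0' ; python3 drive.py '0 -4 0 0 0 0 0;0 -7 0 0 0 0 0;0 -9 0 0 0 0 0;0 -9 0 0 0 0 0'; python3 -c "
from h import *
plan([611-145,-246,41],down(1,0))"
```

```text
clock: 4.2
tcp_pos: [471.7, -245.2, 42.2]
ee_rot: [0.001, 0.707, 0.707, 0.001]
contact_force: [2.8, 2.2, 8.6]
width: 0.105
grip_force: 60.9
clock: 4.6
tcp_pos: [468.2, -245.3, 42.3]
ee_rot: [0.005, 0.706, 0.708, 0.003]
contact_force: [14.6, 1.0, -3.9]
width: 0.101
grip_force: 59.6
pos [ 468.2 -245.3   42.3] j [-0.13  0.28  0.63  1.99 -0.21  0.92  0.62] d [-0.7 -2.2  1.3] rv [0.012 0.003 0.002] rows 0.05358482512453065 w 0.1 F [14.6  1.  -3.9]
```

```bash
python3 drive.py '0 2 0 0 0 0 0;0 2 0 0 0 0 0.33;0 2 0 0 0 0 0.33;0 2 0 0 0 0 0.33;0 2 -50 0 0 0 0.33;0 2 -100 0 0 0 0.33;0 2 -150 0 0 0 0.33;0 2 -190 0 0 0 0.6' ; python3 drive.py '50 10 0 0 0 0 0.6;100 20 0 0 0 0 0.6;150 30 0 0 0 0 0.6;200 40 0 0 0 0 0.6;240 50 0 0 0 0 0.6;240 50 0 0 0 0 0.6'
python3 - <<'E'
from h import *
plan([466,0,200],down(1,0))
t=snap("top",2);s=snap("side",2)
cv2.imwrite("pics/c3.png",np.hstack([crop(t,340,150,98,100,4),crop(s,260,120,98,100,4)]))
E
```

```text
clock: 5.4
tcp_pos: [463.0, -246.5, 232.9]
ee_rot: [0.0, 0.707, 0.707, -0.0]
contact_force: [0.5, -0.2, -0.1]
width: 0.49
grip_force: 0.0
clock: 6.0
tcp_pos: [513.5, 2.1, 229.3]
ee_rot: [-0.002, 0.703, 0.711, -0.0]
contact_force: [-0.8, 0.5, 0.7]
width: 0.604
grip_force: 0.0
pos [513.5   2.1 229.3] j [-0.47  0.03  0.43  1.81 -0.02  1.31 -0.03] d [ -1.7 -47.5  29.4] rv [-0.003 -0.003  0.011] rows 1.1171551512806108 w 0.6 F [-0.8  0.5  0.7]
```

View pics/c3.png

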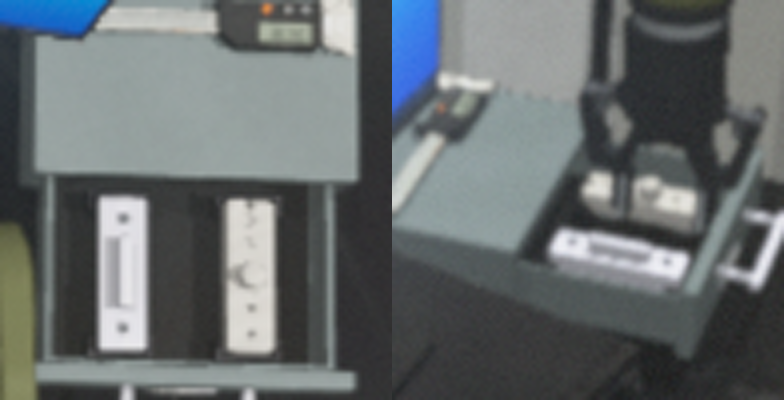

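The drawer is fully open. The dumbbell die is the right, cream one with its boss near top-crop (250,275), and the strip die is on the left at (123,275).

Run:
```python
from h import *
t=load("top2");s=load("side2")
p=t["pixels"];m=(p.min(2)>135).astype(np.uint8)
for nm,x0,x1 in(("strip",362,380),("dumb",393,412)):
    mm=np.zeros_like(m);mm[196:240,x0:x1]=m[196:240,x0:x1]
    mm=cv2.morphologyEx(mm,cv2.MORPH_CLOSE,np.ones((7,7)))
    c=max(cv2.findContours(mm,cv2.RETR_EXTERNAL,cv2.CHAIN_APPROX_NONE)[0],key=cv2.contourArea)
    r=cv2.minAreaRect(c);b=np.array([onz(t,q,52) for q in cv2.boxPoints(r)])
    print(nm,r,"\n",b.round(1),b.mean(0),[np.linalg.norm(b[i]-b[i-1]).round(1) for i in range(4)])
f=lambda x,y,ox,oy,o:(ox+(x-o+.5)/4-.5,oy+(y+.5)/4-.5)
print("boss tri",tri(t,f(252,275,340,150,0),s,f(650,183,260,120,392)))
# strip die corners: far-left top corner etc
for a,b in(((98,196),(548,252)),((148,352),(690,262))):print(tri(t,f(*a,340,150,0),s,f(*b,260,120,392)))
plan([520,-290,150],down(0,1));plan([520,-290,150],down(0,-1))
```

```text
strip ((370.5, 218.0), (38.0, 11.0), 90.0) 
 [[ 648.2 -176.9   52. ]
 [ 649.1 -211.4   52. ]
 [ 530.2 -211.    52. ]
 [ 529.4 -176.9   52. ]] [ 589.23207613 -194.04456805   52.        ] [np.float64(118.8), np.float64(34.5), np.float64(118.8), np.float64(34.1)]
dumb ((402.5, 218.5), (37.0, 11.0), 90.0) 
 [[ 647.5 -277.2   52. ]
 [ 648.4 -311.8   52. ]
 [ 532.6 -310.5   52. ]
 [ 531.8 -276.3   52. ]] [ 590.04678983 -293.92778219   52.        ] [np.float64(115.7), np.float64(34.5), np.float64(115.8), np.float64(34.2)]
boss tri (array([ 589.19469616, -290.8378107 ,   65.37619896]), np.float64(0.8474749555080602))
(array([ 649.23403311, -174.32584277,   51.10459237]), np.float64(0.4497718684183715))
(array([ 529.98136724, -214.68513177,   42.62843568]), np.float64(2.125418467448776))
pos [512.9  -5.  229.3] j [-0.47  0.03  0.44  1.81 -0.01  1.31 -0.03] d [-285.     6.7   79.4] rv [-0.003 -0.002 -1.568] rows 5.917870321391555 w 0.6 F [-0.1 -0.5  0. ]
pos [512.9  -5.  229.3] j [-0.47  0.03  0.44  1.81 -0.01  1.31 -0.03] d [-285.     6.7   79.4] rv [-0.002  0.003  1.573] rows 5.917870321391555 w 0.6 F [-0.1 -0.5  0. ]
```

```bash
python3 drive.py '-289 76 60 0 0 1.573 0.6;-289 76 60 0 0 1.573 0.6;-289 76 60 0 0 1.573 0.6;-289 76 60 0 0 1.573 0.6;-289 76 60 0 0 1.573 0.6;-289 76 60 0 0 1.573 0.6;-289 76 60 0 0 1.573 0.6;-289 76 60 0 0 1.573 0.6';python3 - <<'E'
from h import *
plan([589.5,-294,150],down(0,-1))
s=snap("side",3)
cv2.imwrite("pics/c4.png",crop(s,265,110,95,95,6))
E
```

```text
clock: 6.9
tcp_pos: [585.9, -300.5, 168.4]
ee_rot: [0.001, 0.984, 0.177, -0.003]
contact_force: [0.7, -0.2, 0.3]
width: 0.6
grip_force: 0.0
pos [ 585.9 -300.5  168.4] j [-0.13  0.46  0.76  1.54 -0.32  1.27 -0.55] d [ 5.7 -4.9 18.3] rv [0.002 0.006 0.357] rows 0.3964381340588848 w 0.6 F [ 0.7 -0.2  0.3]
```

View pics/c4.png

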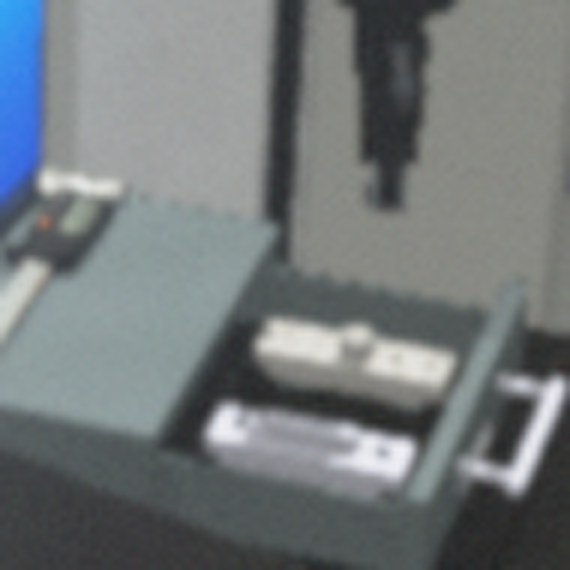

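The dies are now unobstructed in the side view. The boss top is at crop (358,333), and the die's top corners are near (265,317) and (457,350).

Run:
```python
from h import *
t=load("top2");s=load("side3")
f=lambda x,y:(265+(x+.5)/6-.5,110+(y+.5)/6-.5);g=lambda x,y:(340+(x+.5)/4-.5,150+(y+.5)/4-.5)
print("boss",tri(t,g(253,274),s,f(358,333)))
print("farleft",tri(t,g(273,199),s,f(268,317)))
print("farright",tri(t,g(275,353),s,f(456,350)))
for P in([589.5,-294,64],[648.5,-312,52],[530.5,-312,52],[648.5,-276,52],[530.5,-276,52]):
    a=proj(s,P);b=proj(t,P);print(P,((a-[265,110]+.5)*6-.5).round(),((b-[340,150]+.5)*4-.5).round())
plan([589.5,-294,90],down(0,-1))
```

```text
boss (array([ 589.43961538, -291.47666325,   66.25618649]), np.float64(0.08113858535550109))
farleft (array([ 650.61814434, -311.28636338,   52.17222853]), np.float64(0.6560504000739927))
farright (array([ 531.1184373 , -310.40245713,   55.51885655]), np.float64(2.9695256268137356))
[589.5, -294, 64] [359. 334.] [256. 274.]
[648.5, -312, 52] [272. 317.] [274. 201.]
[530.5, -312, 52] [460. 354.] [276. 352.]
[648.5, -276, 52] [255. 347.] [228. 200.]
[530.5, -276, 52] [445. 385.] [229. 351.]
pos [ 586.6 -298.8  168.6] j [-0.14  0.46  0.76  1.54 -0.32  1.27 -0.56] d [ 4.9 -3.5 78.5] rv [0.001 0.006 0.353] rows 1.5752960011698907 w 0.6 F [ 0.2  0.2 -0.1]
```

```bash
python3 drive.py '5 -4.4 30 0 0.005 0.353 0.6;5 -4.4 60 0 0.005 0.353 0.6;5 -4.4 75 0 0.005 0.353 0.6;5 -4.4 75 0 0.005 0.353 0.6;5 -4.4 75 0 0.005 0.353 0.6';python3 - <<'E'
from h import *
plan([589.5,-293,33],down(0,-1))
E
```

```text
clock: 7.45
tcp_pos: [591.1, -289.8, 94.4]
ee_rot: [-0.0, 1.0, 0.01, 0.001]
contact_force: [0.7, 0.2, 0.2]
width: 0.598
grip_force: 0.0
pos [ 591.1 -289.8   94.4] j [-0.17  0.54  0.78  1.62 -0.41  1.15 -0.84] d [-1.7  3.1 61.4] rv [-0.    -0.002  0.02 ] rows 1.2310063356181187 w 0.6 F [0.7 0.2 0.2]
```

```bash
python3 drive.py '-1.7 3.1 25 0 0 0.02 0.6;-1.7 3.1 45 0 0 0.02 0.6;-1.7 3.1 61 0 0 0.02 0.6;-1.7 3.1 61 0 0 0.02 0.6';python3 - <<'E'
from h import *
plan([589.5,-293,33],down(0,-1))
E
```

```text
clock: 7.85
tcp_pos: [588.9, -291.4, 31.3]
ee_rot: [-0.001, 1.0, -0.001, -0.001]
contact_force: [-0.3, 0.7, -0.1]
width: 0.601
grip_force: 0.0
pos [ 588.9 -291.4   31.3] j [-0.14  0.61  0.75  1.66 -0.47  1.06 -0.82] d [ 0.6  1.6 -1.7] rv [-0.002  0.001 -0.001] rows 0.047525197781217825 w 0.6 F [-0.3  0.7 -0.1]
```

```bash
python3 drive.py '0 1.5 -1.5 0 0 0 0.45;0 1.5 -1.5 0 0 0 0;0 1.5 -1.5 0 0 0 0;0 1.5 -1.5 0 0 0 0;0 1.5 -1.5 0 0 0 0;0 1.5 -1.5 0 0 0 0' 90;python3 - <<'E'
from h import *
plan([589.5,-293,33],down(0,-1))
E
```

```text
clock: 8.45
tcp_pos: [590.7, -294.1, 35.7]
ee_rot: [0.0, 1.0, -0.001, 0.002]
contact_force: [-0.6, 0.4, 5.2]
width: 0.405
grip_force: 91.1
pos [ 590.7 -294.1   35.7] j [-0.14  0.61  0.75  1.66 -0.47  1.06 -0.82] d [-1.2 -1.1  2.7] rv [ 0.    -0.003 -0.002] rows 0.06240387565153158 w 0.41 F [-0.6  0.4  5.2]
```

```bash
python3 drive.py '0 0 -20 0 0 0 0;0 0 -50 0 0 0 0;0 0 -90 0 0 0 0;0 0 -140 0 0 0 0;0 0 -190 0 0 0 0;0 0 -220 0 0 0 0;0 0 -220 0 0 0 0;0 0 -220 0 0 0 0' 90;python3 - <<'E'
from h import *
plan([589.5,-293,250],down(0,-1))
tt=snap("top",4);ss=snap("side",4)
t=load("top0");s=load("side0")
from scipy.ndimage import map_coordinates as mc
# edge fit: sample profiles of the rectified (z=12) picture across each visible base edge
def edge(d,A,B,f0,f1,n=25,h=14):
    A,B=np.array(A,float),np.array(B,float);u=(B-A)/np.linalg.norm(B-A);nn=np.array([-u[1],u[0]]);P=[]
    g=d["pixels"].mean(2)
    k=np.arange(-h,h+.1,.5)
    for f in np.linspace(f0,f1,n):
        q=A+f*(B-A);pts=np.array([proj(d,[*(q+nn*x),12]) for x in k])
        v=mc(g,[pts[:,1],pts[:,0]],order=1);v=np.convolve(v,np.ones(5)/5,'same');dv=np.abs(np.diff(v));dv[:5]=0;dv[-5:]=0
        i=dv.argmax()
        if dv[i]>1.5:P.append(q+nn*(k[i]+.25))
    P=np.array(P);m=np.ones(len(P),bool)
    for _ in range(4):
        c=P[m].mean(0);w=np.linalg.svd(P[m]-c)[2][0];r=(P-c)@[-w[1],w[0]];m=np.abs(r)<max(1.,1.5*np.median(np.abs(r)))
    return np.degrees(np.arctan2(w[1],w[0]))%90,m.sum(),np.abs(r[m]).max().round(2)
C=[(708,387),(630,334),(561,436)];D=[(709,390),(627,339),(560,440),(641,498)]
for i in(0,1):print("top",edge(t,C[i],C[i+1],.1,.9))
for i in range(4):print("side",edge(s,D[i],D[(i+1)%4],.1,.9))
print("top lowres check", np.round(onz(t,(175.5,199.8),146.7)))
E
```

```text
clock: 9.25
tcp_pos: [589.2, -293.2, 253.1]
ee_rot: [-0.001, 1.0, -0.001, 0.0]
contact_force: [-0.2, 0.3, -4.3]
width: 0.405
grip_force: 90.6
pos [ 589.2 -293.2  253.1] j [-0.2   0.43  0.86  1.43 -0.32  1.43 -0.92] d [ 0.3 -0.2  3.1] rv [-0.002 -0.    -0.002] rows 0.06161229323479718 w 0.4 F [-0.2  0.3 -4.3]
top (np.float64(33.27700239260017), np.int64(25), np.float64(0.89))
top (np.float64(32.94545867883923), np.int64(24), np.float64(0.78))
side (np.float64(36.79710546120458), np.int64(14), np.float64(4.07))
side (np.float64(33.177335606919826), np.int64(23), np.float64(0.97))
side (np.float64(38.43520724788028), np.int64(16), np.float64(1.43))
side (np.float64(31.740429783398675), np.int64(15), np.float64(0.83))
top lowres check [619. 395. 147.]
```

```bash
python3 drive.py '-50 -290 -50 0 0 -1.07 0;-50 -290 -50 0 0 -1.07 0;-50 -290 -50 0 0 -1.07 0;-50 -290 -50 0 0 -1.07 0;-50 -290 -50 0 0 -1.07 0;-50 -290 -50 0 0 -1.07 0;-50 -290 -50 0 0 -1.07 0;-50 -290 -50 0 0 -1.07 0';cat >> h.py <<'E'
PSI=np.radians(33.1);LENS=np.array([619,394.7,146.7]);e=np.radians(55)
AX=np.array([-np.cos(e)*np.cos(PSI),-np.cos(e)*np.sin(PSI),np.sin(e)])
tz=-AX;tx=np.array([-np.sin(PSI),np.cos(PSI),0]);ty=np.cross(tz,tx)
if ty@[np.cos(PSI),np.sin(PSI),0]<0:tx,ty=-tx,-ty
RF=np.c_[tx,ty,tz];FOC=LENS+110*AX
E
python3 - <<'E'
from h import *
print(FOC,RF.round(3),np.linalg.det(RF))
plan([500,280,300],down(np.cos(PSI),np.sin(PSI)))
plan(FOC+9.7*AX+50*AX,RF)
E
```

```text
clock: 10.15
tcp_pos: [539.0, -1.3, 302.1]
ee_rot: [-0.001, 0.859, 0.511, -0.001]
contact_force: [0.1, -1.4, -4.3]
width: 0.405
grip_force: 91.2
[566.14547122 360.24456616 236.80672487] [[-0.546  0.686  0.48 ]
 [ 0.838  0.447  0.313]
 [ 0.     0.574 -0.819]] 1.0
pos [539.   -1.3 302.1] j [-0.64  0.06  0.62  1.65 -0.03  1.45 -0.51] d [ 228.6 -168.4    2.3] rv [-0.003 -0.    -1.075] rows 5.679074186928171 w 0.41 F [ 0.1 -1.4 -4.3]
pos [539.   -1.3 302.1] j [-0.64  0.06  0.62  1.65 -0.03  1.45 -0.51] d [ 300.6 -164.8   16.5] rv [-0.553  0.328 -1.04 ] rows 6.863817758569183 w 0.41 F [ 0.1 -1.4 -4.3]
```

```bash
python3 drive.py '230 -168 0 0 0 -1.075 0;230 -168 0 0 0 -1.075 0;230 -168 0 0 0 -1.075 0;230 -168 0 0 0 -1.075 0;230 -168 0 0 0 -1.075 0;230 -168 0 0 0 -1.075 0;230 -168 0 0 0 -1.075 0;230 -168 0 0 0 -1.075 0'
python3 - <<'E'
from h import *
plan(FOC+9.7*AX+50*AX,RF)
E
```

```text
clock: 10.95
tcp_pos: [503.6, 278.4, 302.0]
ee_rot: [-0.0, 0.479, 0.878, -0.002]
contact_force: [0.4, -1.0, -4.4]
width: 0.406
grip_force: 91.3
pos [503.6 278.4 302. ] j [-0.87  0.14  0.36  1.56 -0.05  1.46  0.06] d [34.8 62.6 16.1] rv [-0.614  0.003 -0.006] rows 1.4689757602793765 w 0.41 F [ 0.4 -1.  -4.4]
```

```bash
python3 drive.py '35 62.6 16 -0.614 0 0 0;35 62.6 16 -0.614 0 0 0;35 62.6 16 -0.614 0 0 0;35 62.6 16 -0.614 0 0 0;35 62.6 16 -0.614 0 0 0;35 62.6 16 -0.614 0 0 0'
python3 - <<'E'
from h import *
plan(FOC+9.7*AX+50*AX,RF)
plan(FOC+9.7*AX,RF)
E
```

```text
clock: 11.55
tcp_pos: [537.5, 339.5, 287.0]
ee_rot: [0.144, 0.459, 0.836, 0.264]
contact_force: [0.6, -0.2, -3.1]
width: 0.404
grip_force: 91.6
pos [537.5 339.5 287. ] j [-0.93 -0.15  0.29  1.98  0.13  0.69 -0.15] d [1.7 0.2 1.7] rv [-0.     0.005 -0.01 ] rows 0.04800206396141484 w 0.4 F [ 0.6 -0.2 -3.1]
pos [537.5 339.5 287. ] j [-0.93 -0.15  0.29  1.98  0.13  0.69 -0.15] d [ 2.   0.2 51.7] rv [-0.     0.005 -0.01 ] rows 1.0341232833875216 w 0.4 F [ 0.6 -0.2 -3.1]
```

Reachable. I'll move in to the focus, then look.

```bash
python3 drive.py '1.8 0 20 0 0.005 -0.01 0;1.8 0 40 0 0.005 -0.01 0;1.8 0 51 0 0.005 -0.01 0;1.8 0 51 0 0.005 -0.01 0;1.8 0 51 0 0.005 -0.01 0'
python3 - <<'E'
from h import *
plan(FOC+9.7*AX,RF)
t=snap("top",5);s=snap("side",5)
cv2.imwrite("pics/c5.png",np.hstack([crop(t,130,160,98,100,4),crop(s,195,205,98,100,4)]))
T=FOC+9.7*AX
for d,ox,oy in((t,130,160),(s,195,205)):
    print([(((proj(d,P)-[ox,oy]+.5)*4-.5).round().tolist()) for P in(LENS,FOC,FOC+8*AX+59*tx,FOC+8*AX-59*tx,FOC+38*AX)])
E
```

```text
clock: 12.05
tcp_pos: [562.4, 359.9, 247.5]
ee_rot: [0.144, 0.452, 0.839, 0.266]
contact_force: [-0.0, 0.5, -3.3]
width: 0.402
grip_force: 91.5
pos [562.4 359.9 247.5] j [-0.94 -0.05  0.31  1.98  0.07  0.6  -0.09] d [-1.8 -3.4  1. ] rv [ 0.004 -0.001  0.004] rows 0.08027293545183438 w 0.4 F [-0.   0.5 -3.3]
[[183.0, 161.0], [204.0, 221.0], [130.0, 271.0], [281.0, 180.0], [212.0, 244.0]]
[[203.0, 269.0], [298.0, 149.0], [328.0, 202.0], [284.0, 82.0], [333.0, 106.0]]
```

View pics/c5.png

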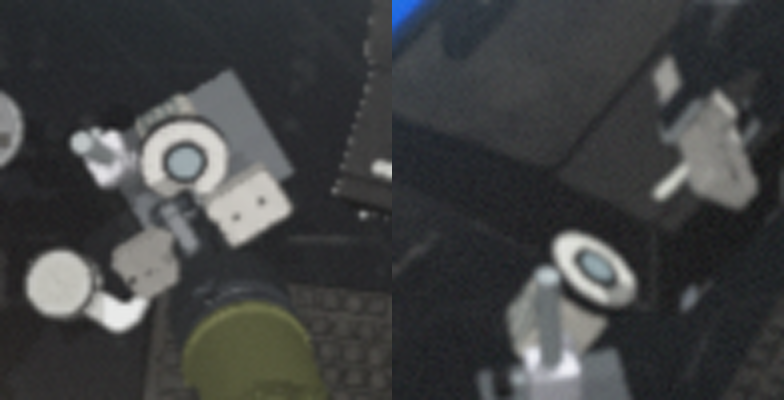

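The die is up over the lens, with its block ends at (150,262) and (250,207) in the top crop. The side crop shows the end block and blade, with nothing touching.

```bash
python3 drive.py '0 0 0 0 0 0 0;0 0 0 0 0 0 0;0 0 0 0 0 0 0'
python3 - <<'E'
from h import *
from station import arm, camrig, workorder, get_state
plan(FOC+9.7*AX,RF)
t=snap("top",6);s=snap("side",6)
st=get_state();w,x,y,z=st["ee_rot"];R=Rn.from_quat([x,y,z,w]).as_matrix();p=np.array(st["tcp_pos"])
plan(FOC+9.7*AX,RF)
ims=[]
for d,ox,oy in((t,145,188),(s,245,210)):
    im=crop(d,ox,oy,65,60,6).copy()
    for a in(-59,59):
        for b in(-18,18):
            for c in(1.7,-16.3): # block underside/top along tool z
                P=p+R@np.array([a-1.2,b,c]);u=((proj(d,P)-[ox,oy]+.5)*6-.5).round().astype(int)
                cv2.circle(im,tuple(int(q) for q in u),2,(0,0,255) if c>0 else (0,255,0),-1)
    ims.append(im)
cv2.imwrite("pics/c6.png",np.hstack(ims))
E
```

```text
clock: 12.45
tcp_pos: [561.2, 359.9, 247.4]
ee_rot: [0.144, 0.452, 0.839, 0.267]
contact_force: [0.0, -1.0, -2.8]
width: 0.405
grip_force: 91.5
pos [561.2 359.9 247.4] j [-0.94 -0.05  0.31  1.98  0.07  0.59 -0.09] d [-2.4 -2.5  1.4] rv [ 0.005 -0.002  0.005] rows 0.07480141584209499 w 0.4 F [ 0.  -1.  -2.8]
pos [561.2 359.8 247.1] j [-0.94 -0.05  0.31  1.98  0.07  0.59 -0.09] d [-2.4 -2.4  1.3] rv [ 0.005 -0.002  0.005] rows 0.07155089150595112 w 0.4 F [-0.2 -0.3 -3.6]
```

View pics/c6.png

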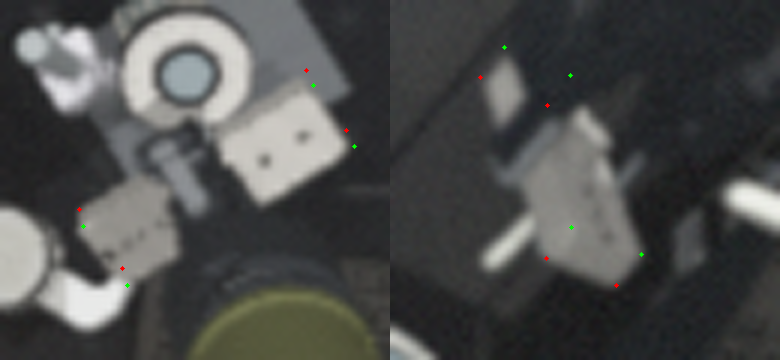

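The predicted corners (dots) fall on the block to within about a pixel, and the die may be shifted 2 mm along its length. I'll measure that with edge profiles.

Run:
```python
from h import *
from station import arm, camrig, workorder, get_state
from scipy.ndimage import map_coordinates as mc
st=get_state();w,x,y,z=st["ee_rot"];R=Rn.from_quat([x,y,z,w]).as_matrix();p=np.array(st["tcp_pos"])
def prof(d,f,k):
    g=d["pixels"].mean(2);pts=np.array([proj(d,p+R@np.array(f(x))) for x in k]);v=mc(g,[pts[:,1],pts[:,0]],order=1)
    v=np.convolve(v,np.ones(5)/5,'same');dv=np.diff(v)[4:-4];i=np.abs(dv).argmax();return round(k[i+4]+.25,1),int(dv[i]*10)
t=load("top6");s=load("side6")
for sg in(1,-1):
    k=sg*59+np.arange(-14,14.1,.5)
    print("top end",sg,[prof(t,lambda a:(a,b,-16.3),k) for b in(-12,-6,0,6,12)])
for a in(-52,-42,42,52):
    for sg in(1,-1):
        k=sg*18+np.arange(-12,12.1,.5);print("top side a",a,sg,prof(t,lambda b:(a,b,-16.3),k))
# side view: end +59 underside edges, and height edges
D=[R.T@cam(q)[1].T@np.array([0,0,1]) for q in(t,s)];print("view dirs in tool",[q.round(2) for q in D])
for b in(-14,-7,0,7,14):
    print("side b",b,[prof(s,lambda a:(a,b,1.7),sg*59+np.arange(-14,14.1,.5)) for sg in(1,-1)])
for a in(-52,-45,45,52):
    print("side a",a,[prof(s,lambda c:(a,b,c),np.arange(c0-9,c0+9.1,.5)) for b in(18,-18) for c0 in(1.7,-16.3)])
```

```text
top end 1 [(np.float64(69.2), 96), (np.float64(70.8), 152), (np.float64(70.8), 62), (np.float64(61.2), -90), (np.float64(61.2), -104)]
top end -1 [(np.float64(-57.8), 131), (np.float64(-58.2), 120), (np.float64(-58.2), 132), (np.float64(-58.8), 107), (np.float64(-58.2), 68)]
top side a -52 1 (np.float64(17.8), -56)
top side a -52 -1 (np.float64(-18.8), 112)
top side a -42 1 (np.float64(17.2), -46)
top side a -42 -1 (np.float64(-18.8), 115)
top side a 42 1 (np.float64(24.8), -70)
top side a 42 -1 (np.float64(-18.2), 61)
top side a 52 1 (np.float64(26.2), -85)
top side a 52 -1 (np.float64(-18.8), 75)
view dirs in tool [array([-0.08, -0.49,  0.87]), array([-0.76, -0.52,  0.38])]
side b -14 [(np.float64(60.8), -48), (np.float64(-47.2), 38)]
side b -7 [(np.float64(60.8), -35), (np.float64(-57.8), -28)]
side b 0 [(np.float64(59.8), -42), (np.float64(-51.8), -43)]
side b 7 [(np.float64(59.2), -36), (np.float64(-70.8), 40)]
side b 14 [(np.float64(59.8), -41), (np.float64(-61.8), 34)]
side a -52 [(np.float64(2.0), -45), (np.float64(-16.6), 59), (np.float64(3.0), 33), (np.float64(-11.0), -5)]
side a -45 [(np.float64(2.0), -51), (np.float64(-18.0), 72), (np.float64(-1.0), 32), (np.float64(-14.6), 17)]
side a 45 [(np.float64(6.0), -45), (np.float64(-18.0), 7), (np.float64(8.4), -42), (np.float64(-17.0), 67)]
side a 52 [(np.float64(3.0), -58), (np.float64(-18.0), 10), (np.float64(8.0), -53), (np.float64(-16.6), 60)]
```

```bash
python3 drive.py '-3.7 -2.4 1.2 0.005 -0.002 0.005 0;-3.7 -2.4 1.2 0.005 -0.002 0.005 0;-3.7 -2.4 1.2 0.005 -0.002 0.005 0;-3.7 -2.4 1.2 0.005 -0.002 0.005 0;-3.7 -2.4 1.2 0.005 -0.002 0.005 0'
python3 - <<'E'
from h import *
plan(FOC+9.8*AX-1.3*tx,RF)
t=snap("top",7);plan(FOC+9.8*AX-1.3*tx,RF);a=load("top0")
# drawer, gauge, strip unchanged?
g=lambda d,x,y,w,h:d["pixels"][y:y+h,x:x+w].astype(int)
print("gauge diff",np.abs(g(t,132,218,35,28)-g(a,132,218,35,28)).mean(),"drawer diff",np.abs(g(t,345,195,40,55)-g(load("top2"),345,195,40,55)).mean())
E
```

```text
clock: 13.05
tcp_pos: [562.2, 356.1, 244.5]
ee_rot: [0.143, 0.454, 0.839, 0.264]
contact_force: [0.0, -0.2, -3.4]
width: 0.403
grip_force: 91.5
pos [562.2 356.1 244.5] j [-0.94 -0.05  0.32  1.98  0.07  0.6  -0.09] d [ 0.   0.1 -0.4] rv [-0.001 -0.     0.   ] rows 0.007659054341613854 w 0.4 F [ 0.  -0.2 -3.4]
pos [562.2 356.1 244.5] j [-0.94 -0.05  0.32  1.98  0.07  0.6  -0.09] d [-0.   0.1 -0.3] rv [-0. -0.  0.] rows 0.007113060334026966 w 0.4 F [-0.3 -0.3 -3. ]
gauge diff 20.689115646258504 drawer diff 6.182121212121212
```

Run:
```python
from h import *
from station import arm, camrig, workorder, get_state
t=load("top7");p=t["pixels"].min(2)
r=p[240:262,385:389].mean(1);print(r.round())
for z in(52,):print(proj(t,[611-145,-244,52]))
plan(FOC+9.8*AX-1.3*tx,RF)
workorder.finish_job()
```

```text
[104. 108. 140. 148. 150. 144. 114. 155. 106.  50.  40.  38.  38.  40.
  39.  58. 131. 199. 218. 200. 128.  60.]
[386.72913303 258.11701754]
pos [562.2 356.1 244.5] j [-0.94 -0.05  0.32  1.98  0.07  0.6  -0.09] d [-0.   0.1 -0.3] rv [-0. -0.  0.] rows 0.007113060334026966 w 0.4 F [-0.3 -0.3 -3. ]
the job is handed in; nothing more can be done
```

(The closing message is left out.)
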